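Lock out a laser beam port with an R-clip and set its interlock rocker

TASK

Lock out the laser beam port: tip its raised flap down flat over the steel lock post, then push the steel R-clip along its channel until its straight leg is right through the hole in the post and its bent leg has snapped over the post. Then take the stylus out of its holder and with it, not touching the interlock box with the fingers, flip on the one rocker whose channel has the tall plug behind it (leave the other rockers as they are), and stand the stylus back fully down in its holder. Leave everything else on the table where it is.

Things in the scene. Friction and masses are not known exactly. Their poses are not given: they have to be found in the camera images.
- port: fixed dark-grey metal beam-port fixture, 315 mm long (y), 80 mm wide. Origin: on the table under the lock post's axis. The clip slides to its +y. Clip channel: floor 34 mm above the table, y = -210 to -24 mm, open at the rear (-y) end, between side walls 8 mm high; at the rear free from x = -29.5 to +13.5 mm. A step in a wall stops the clip about 2 mm past home
- post_hole (a point): on the lock post's axis, at channel-floor level (34 mm above the table), axes as port; the clip is home when its origin is here. The steel post is 25 mm thick, its top 60 mm above the table; its cross-hole runs along y, 12 mm wide, from 32 to 47 mm above the table
- flap (a joint): grey flap 60 mm wide, 6 mm thick, 115 mm long; hinge along the fixture's x at y = +92 mm, 31 mm above the table. 0 rad = shut: flat over the post, top flush with the channel floor; pi/2 = upright. Starts at 1.62 to 1.78, leaning away from the post; stop at 1.85. Slightly stiff (0.02 N m): below about 1.25 it falls shut by itself in about a second; 0.5 N at its edge moves it
- flap_edge (a point): middle of the flap's free edge, 115 mm from the hinge (uppermost while the flap stands open)
- clip: loose steel R-clip of 8 mm wire flat in the channel, 120 g, 132 mm long, 40 mm wide (x = -28 to +12 mm). Origin: underside of the straight leg, at the place that sits in the post when home. Straight leg along +y, tip 42 mm ahead; loop's back 90 mm behind. Starts 68 to 86 mm short of home. Pushing it home takes 10 to 12 N at most as the bent leg springs over the post and snaps
- clip_back (a point): rearmost point of the clip's loop, half the wire's height up: on the loop's middle line, 8 mm to the clip's -x side; push here along the clip's +y
- clip_leg (a joint): spring of the clip's bent leg (it lies on the clip's -x side): 0 rad = relaxed (before the post, and again when snapped home); about 0.06 while it rides over the post
- bank: fixed grey interlock box, 100 (x) x 134 (y) x 45 mm high; origin centre of underside. Four white rockers at y = +42, +14, -14, -42 mm (1 to 4), each 36 mm long (x), 16 mm wide, pivot at x = -15 mm, 53 mm above the table; press one on at x = -2 mm: its face there is 60 mm above the table when off and sinks about 7 mm to on. Behind each, at x = +30 mm, a socket with plug or cap
- rocker1 (a joint): rocker 1 (box y = +42 mm): moving white rocker of the interlock box; joint 0 rad = off (far, box +x, half raised), 0.56 = on (far half pressed down, near half raised); stays where it is left, about 2.5 N on the far half moves it
- rocker2 (a joint): rocker 2 (box y = +14 mm): moving white rocker of the interlock box; joint 0 rad = off (far, box +x, half raised), 0.56 = on (far half pressed down, near half raised); stays where it is left, about 2.5 N on the far half moves it
- rocker3 (a joint): rocker 3 (box y = -14 mm): moving white rocker of the interlock box; joint 0 rad = off (far, box +x, half raised), 0.56 = on (far half pressed down, near half raised); stays where it is left, about 2.5 N on the far half moves it
- rocker4 (a joint): rocker 4 (box y = -42 mm): moving white rocker of the interlock box; joint 0 rad = off (far, box +x, half raised), 0.56 = on (far half pressed down, near half raised); stays where it is left, about 2.5 N on the far half moves it
- plug: the tall plug, fixed: plain steel, 16 mm diameter at the foot, 26 mm high, standing on the socket of one channel, 45 mm behind that rocker's pivot; the other three sockets have flat steel caps 4 mm high. Origin: centre of its underside
- holder: fixed dark steel block 56 x 56 x 50 mm high with a vertical round hole, 20 mm wide and 40 mm deep (its floor 10 mm above the table), in the middle. Origin: centre of its underside
- stylus: loose black stylus, round, diameter 16 mm, 130 mm long, 50 g, standing upright in the holder and 90 mm out of it. Origin: centre of its flat lower tip; z along it to the top. The lowest 12 mm is a 10 mm thick tip
- lens_mount: bystander, loose: lens in a black ring on a thin post with a round foot, 116 mm high
- caliper: bystander, loose: caliper with black slide, 190 mm long, lying flat
- driver: bystander, loose: screwdriver with black handle, 170 mm long, lying flat
- jar: bystander, loose: amber jar with black lid, 65 mm high
- fork_clamp: bystander, loose: small steel fork clamp, 90 mm long
- spare_post: bystander, loose: steel post with round foot, 84 mm high, standing (no hole)
There are look-alikes about, which are no part of the job. Of the things like the bank, leave any that is green or purple; of the rest the smaller one is meant.

How it is judged (in metres and radians):
On the way, in this order (a step that is already met when the one before it is completed fails the run):
1. the flap lies shut over the post (value of joint flap below 0.04 rad), for 0.2 s.
2. the R-clip is home: straight leg through the post, bent leg snapped over it, flap still shut (y of clip in the frame of post_hole between -0.006 and 0.006 m and x of clip in the frame of post_hole between -0.005 and 0.005 m and z of clip in the frame of post_hole below 0.006 m and angle between the y axis of clip and the y axis of port, either way round below 0.1 rad and value of joint clip_leg below 0.03 rad and value of joint flap below 0.04 rad), for 0.2 s.
3. the stylus is taken out of its holder (z of stylus in the frame of holder above 0.035 m), for 0.1 s.
4. the rocker of the plugged channel is on, the others off, while the stylus is out of its holder (((y of plug in the frame of bank between 0.032 and 0.052 m and value of joint rocker1 above 0.42 rad and value of joint each of rocker2, rocker3, rocker4 below 0.14 rad) or (y of plug in the frame of bank between 0.004 and 0.024 m and value of joint each of rocker1, rocker3, rocker4 below 0.14 rad and value of joint rocker2 above 0.42 rad) or (y of plug in the frame of bank between -0.024 and -0.004 m and value of joint each of rocker1, rocker2, rocker4 below 0.14 rad and value of joint rocker3 above 0.42 rad) or (y of plug in the frame of bank between -0.052 and -0.032 m and value of joint each of rocker1, rocker2, rocker3 below 0.14 rad and value of joint rocker4 above 0.42 rad)) and horizontal distance between stylus and holder above 0.05 m), for 0.1 s.
At the end, for the whole second after the job is handed in: Flap shut (0.04 rad). Clip home: within 6 mm along the hole, 5 mm sideways, 6 mm in height, 0.1 rad in line, bent leg relaxed (under 0.03 rad). Plugged channel's rocker over 0.42 rad, others under 0.14. Stylus in holder: tip within 7 mm of axis, 6 mm of floor, tilt under 0.12. Clip, stylus at rest (all of step 2 and ((y of plug in the frame of bank between 0.032 and 0.052 m and value of joint rocker1 above 0.42 rad and value of joint each of rocker2, rocker3, rocker4 below 0.14 rad) or (y of plug in the frame of bank between 0.004 and 0.024 m and value of joint each of rocker1, rocker3, rocker4 below 0.14 rad and value of joint rocker2 above 0.42 rad) or (y of plug in the frame of bank between -0.024 and -0.004 m and value of joint each of rocker1, rocker2, rocker4 below 0.14 rad and value of joint rocker3 above 0.42 rad) or (y of plug in the frame of bank between -0.052 and -0.032 m and value of joint each of rocker1, rocker2, rocker3 below 0.14 rad and value of joint rocker4 above 0.42 rad)) and horizontal distance between stylus and holder below 0.007 m and z of stylus in the frame of holder below 0.016 m and angle between stylus's own z axis and vertical below 0.12 rad and linear speed of each of stylus, clip below 0.02 m/s); the robot touches nothing.
It fails at once if the interlock box or its rockers touched with the fingers (contact force between bank and the fingers above 1 N).
It fails at once if a bystander moved by more than 30 mm (distance of any of lens_mount, caliper, driver, jar, fork_clamp, spare_post from where it was at the start of the episode above 0.03 m).
It also fails if it takes over 64 s, if anything falls off the work surface, if the arm or the gripper's body presses on something with over 40 N, if the wrist force passes 120 N, or if a joint passes its speed limit or range.

ROBOT

A 6-joint arm with a two-finger parallel gripper is mounted at the origin on the work surface. World frame = base frame: x ahead of the robot, y to its left, z up, the work surface at z = 0. Lengths are in mm, angles in rad, forces in N, time in s.
With the tool pointing down it reaches from about 350 to 725 mm from the base axis. Payload 4.3 kg.
Tool frame: the origin (TCP) lies at the very end of the fingers, on their centre line; the grasp point (between the pads) lies 19 mm behind it (r.grasp_offset is the distance from the TCP to the grasp point, in mm); z points along the fingers, y is the line along which they close (so a half turn about z gives the same grasp; the last joint's range is limited). The gripper opens to 85 mm and grips with 20 to 120 N. Pads are 22 mm wide; open, the fingers measure 114 mm over their backs; the gripper's body (76 mm by 85 mm) begins 54 mm behind the grasp point. The pads swing forward as they close: fully open they stand 13 mm farther back than shut.
Start: joints at [1.108, 0.377, 0.081, 1.274, 0, 1.46], TCP at [198.687, 539.621, 231.329] pointing down, gripper open.
Joint ranges: [-2.72, 2.72], [-0.84, 1.66], [-1.02, 1.22], [-1.77, 2.12], [-1.37, 1.28], [-3.14, 3.14]. Speed limits (rad/s): [2.57, 2.57, 3.14, 3.14, 3.14, 3.14].

INTERFACE

Orientations are given as a unit quaternion [w, x, y, z].
In Python, from rig import status, optics, close_job, r gives the robot as it stands. The module is installed in compiled form; this text tells all that it offers.
- The arm moves only by the tool drive_tool, never from a script. Its argument "plan" is a list of rows, each an object of numbers: "ax", "ay", "az": the turn, a rotation vector about the world's x, y, z in rad; "dx", "dy", "dz": the shift along the world's x, y, z in m; "gripper": the finger opening in m, from 0 to 0.0854. A call has 1 to 20 rows; each row is the pose to reach, as a shift and turn from the pose commanded when the call began; what a row does not reach only later rows make up. A row lasts 1/12 s, in which the tool goes at most 41.7 mm and 7.16 degrees, less where a joint would pass 70% of its speed; a pose out of reach is approached as far as the arm can. A call with a gripper value outside its range is refused whole. The fingers move at their own pace and stop on an object; "force" is the grip in N (left out, the last holds). Time passes only in rows, so rows that repeat a pose let the fingers close. It gives the time, the measured TCP pose, the force, the opening and the grip force at its end, in the units of the state.
- status.sense(): the state, without advancing time (a new reading comes with each control period).
- optics.snapshot(name): name is "scene" or "top"; returns a dict with "pixels" (480x640x3 uint8, blue, green, red), "mtx" (3x3 intrinsics, pixels), "pose" (4x4, takes a point from camera to world coordinates). Camera axes: x right, y down, z forward; pixel columns grow to the right and rows downward; lengths in mm; the calibration is good to about 2 mm. A picture is of the moment at which its call begins. There is no depth.
- close_job(): hands the job in; it is judged then, once.
The state is a dict: "time_s": time; "joint_positions": joint angles; "joint_velocities": joint speeds; "joint_efforts": joint torques, N m; "eef_pos": TCP position; "tool_rot": TCP orientation; "contact_force": force on the tool from outside, world axes, zero at the start; "ft_torque": the same for the moment, N m; "width": finger opening in mm; "finger_force": force on a finger pad.
Only numpy, scipy, OpenCV 4.12 (cv2) and the standard library are available. Lean on these libraries where they do the work, as an engineer would, in place of code of your own. Each camera call takes 0.05 s, during which the arm holds its last target. There are 200 camera calls.

## Working session

There is one attempt and no reset: what is moved stays moved. The work goes in short steps, Python scripts to look and compute and a tool call to move; the robot and the scene stay as the last step left them, time stands still between calls to the robot, and variables do not carry over. Pictures are saved under pics/ and viewed, at most 10 in all, crops included, and the job is handed in when it is done.

Besides the shell and the picture viewer there is one more tool, called by a JSON object that holds its "name" and its "arguments". drive_tool: Moves the arm, as the interface text tells. Its arguments: {"type":"object","properties":{"plan":{"type":"array"},"force":{"type":"number"}},"required":["plan"]}

```bash
mkdir -p pics; cat > h.py <<'E'
import numpy as np,cv2
from rig import status,optics,close_job,r
def snap(n,f=None):
    s=optics.snapshot(n)
    if f: cv2.imwrite('pics/'+f,s['pixels']); np.savez('pics/'+f+'.npz',**{k:np.array(v) for k,v in s.items()})
    return s
def load(f): return dict(np.load('pics/'+f+'.npz'))
def ray(s,u,v):
    d=s['pose'][:3,:3]@np.linalg.solve(s['mtx'],[u,v,1.]);return s['pose'][:3,3],d
def onz(s,u,v,z):
    o,d=ray(s,u,v);return o+d*(z-o[2])/d[2]
def proj(s,p):
    T=np.linalg.inv(s['pose']);q=s['mtx']@(T[:3,:3]@np.array(p,float)+T[:3,3]);return q[:2]/q[2]
def tri(a,ua,b,ub):
    A=[];B=[]
    for s,u in((a,ua),(b,ub)):
        o,d=ray(s,*u);d=d/np.linalg.norm(d);P=np.eye(3)-np.outer(d,d);A.append(P);B.append(P@o)
    return np.linalg.lstsq(np.vstack(A),np.hstack(B),rcond=None)[0]
E
python3 -c "
from h import *
a=snap('scene','s0.png');b=snap('top','t0.png')
for s in(a,b):print(s['pose'].round(3).tolist(),s['mtx'].round(1).tolist())
print(status.sense())"
```

```text
[[0.878, 0.253, -0.406, 952.394], [0.479, -0.46, 0.748, -880.293], [0.002, -0.851, -0.524, 627.275], [0.0, 0.0, 0.0, 1.0]] [[501.3, 0.0, 327.1], [0.0, 501.3, 241.6], [0.0, 0.0, 1.0]]
[[0.016, -0.98, 0.197, 231.582], [-1.0, -0.015, 0.008, -87.317], [-0.005, -0.197, -0.98, 1561.231], [0.0, 0.0, 0.0, 1.0]] [[570.2, 0.0, 316.7], [0.0, 570.2, 243.0], [0.0, 0.0, 1.0]]
{'time_s': 0.1, 'joint_positions': array([1.10768794e+00, 3.77991399e-01, 7.97834523e-02, 1.27439657e+00,
       1.31065938e-05, 1.46051274e+00]), 'joint_velocities': array([-7.46425870e-04, -2.22812252e-03,  4.81798127e-03,  9.71005749e-04,
       -1.01250600e-03, -2.76528879e-05]), 'joint_efforts': array([ 9.60021607e-04, -4.64692283e+01,  2.70583570e+01,  1.19895485e-02,
       -1.48178419e-04, -6.34654953e-06]), 'eef_pos': array([198.41416038, 539.06889383, 230.46278459]), 'tool_rot': array([-2.61949415e-04,  1.75498725e-01,  9.84479243e-01, -8.65337882e-04]), 'contact_force': array([ 0.02701749,  0.06447504, -0.79791861]), 'ft_torque': array([ 0.00490229, -0.0001401 ,  0.01665938]), 'finger_force': 0.0, 'width': 85.60618326703803}
```

View pics/s0.png

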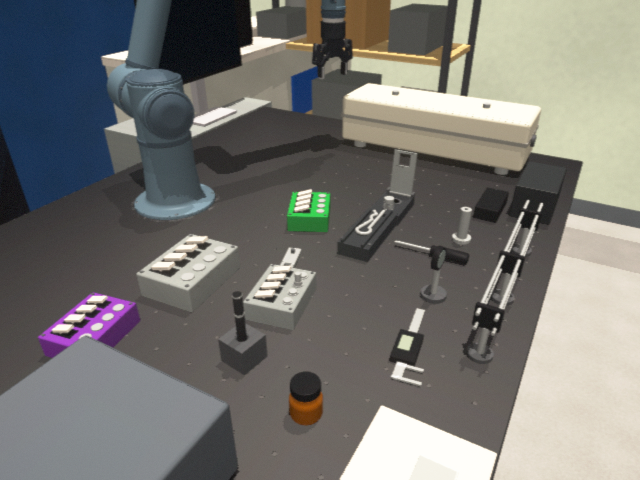

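View pics/t0.png

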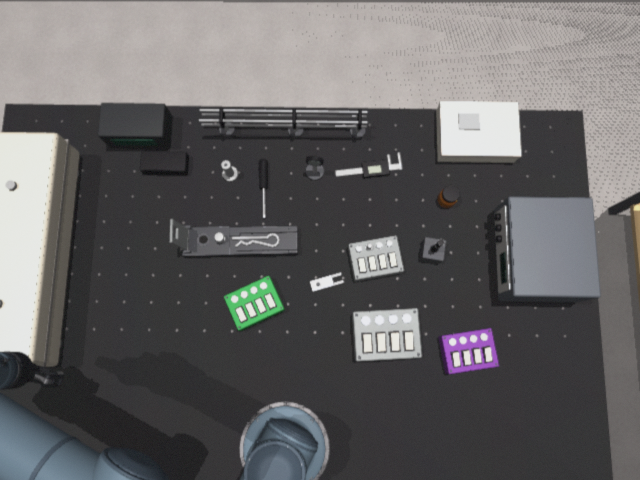

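Scene view: the small grey bank is at (282,293), the holder with stylus at (243,340), and the port at (380,220) with its flap up at (403,172). In the top view they are at (376,258), (433,249) and (240,240).

Possible mix-ups for the bank, in top-view pixels: the large grey box (387,335), green (254,303) and purple (470,352). I choose the small grey one at (376,258). The spare post at (230,172) is not the lock post at (219,238).

```bash
python3 -c "
from h import *
a=load('s0.png')['pixels'];b=load('t0.png')['pixels']
def c(i,x,y,w,h,W,H): return cv2.resize(i[y:y+h,x:x+w],(W,H),interpolation=cv2.INTER_CUBIC)
top=c(b,160,210,150,60,800,320)
bot=np.hstack([c(b,340,230,110,55,500,250),c(a,235,255,90,75,300,250)])
cv2.imwrite('pics/c1.png',np.vstack([top,bot]))
cv2.imwrite('pics/c2.png',np.vstack([c(a,330,140,100,120,500,600)]))
"
```

```text
(no output)
```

View pics/c1.png

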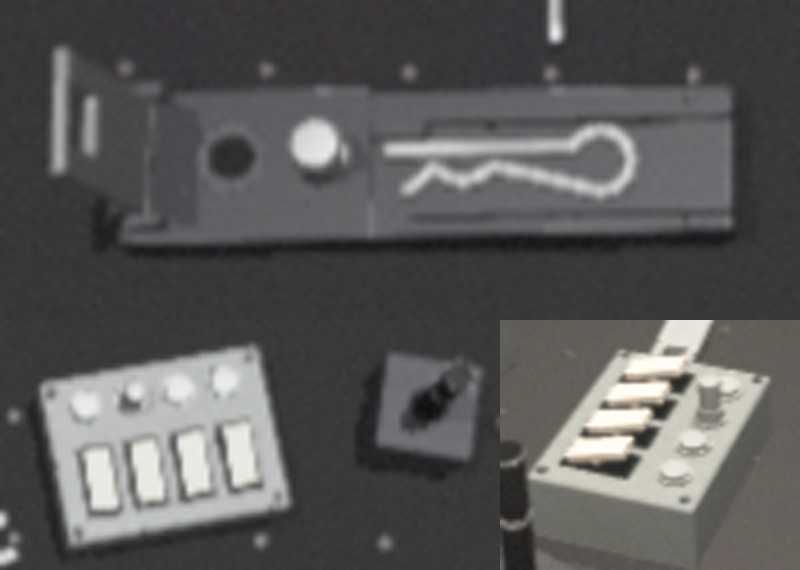

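View pics/c2.png

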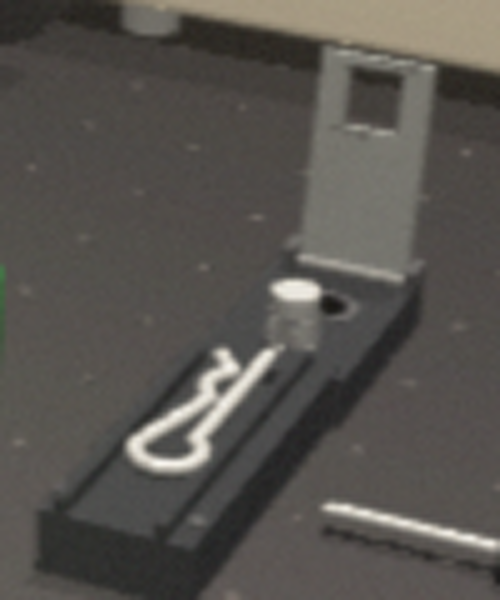

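The crops show the tall plug on the second socket from the left, on the +y side, so it is rocker 2. The clip's bent leg is on the -x side and the flap stands upright at the +y end.

```bash
python3 -c "
from h import *
a=load('s0.png');b=load('t0.png')
P=lambda x,y:(160+x/5.333,210+y/5.333)
Q=lambda x,y:(340+x/4.545,230+(y-320)/4.545)
S=lambda x,y:(330+x/5,140+y/5)
f=lambda n,v:print(n,np.round(v,1))
f('post tri',tri(b,P(315,143),a,S(297,290))); f('post z60 top',onz(b,*P(315,143),60));f('post z60 scene',onz(a,*S(297,290),60))
f('flap edge tri',tri(b,P(60,110),a,S(380,57)))
f('flap edge corners',tri(b,P(60,47),a,S(435,65)));f('  ',tri(b,P(60,172),a,S(325,48)))
f('clip back',onz(b,*P(636,160),38));f('clip back scene',onz(a,*S(160,468),38))
f('leg tip',onz(b,*P(384,150),38));f('leg end',onz(b,*P(575,145),38)); f('leg tip sc',onz(a,*S(275,347),38))
f('rear edge',[onz(b,*P(733,90),42),onz(b,*P(733,228),42)])
f('rear edge sc',[onz(a,*S(40,512),42),onz(a,*S(205,548),42)])
B=np.array([onz(b,*Q(*p),45) for p in((42,385),(258,347),(290,508),(70,545))]);f('bank',B);f('c',B.mean(0))
f('plug',tri(b,Q(133,392),a,(235+210/300*90,255+(382-320)/250*75)))
H=np.array([onz(b,*Q(*p),50) for p in((388,352),(482,370),(472,460),(377,445))]);f('holder',H);f('c',H.mean(0))
f('sty top',tri(b,Q(458,375),a,(238,294)))
for n in('scene',):
  g=cv2.cvtColor(a['pixels'],cv2.COLOR_BGR2GRAY)
"
```

```text
post tri [547.9 188.8  58.5]
post z60 top [546.3 187.8  60. ]
post z60 scene [549.9 187.5  60. ]
flap edge tri [543.8 295.5 145.2]
flap edge corners [573.9 297.  146.3]
   [513.8 293.7 145.1]
clip back [544.5  27.   38. ]
clip back scene [549.3  29.5  38. ]
leg tip [547.8 156.3  38. ]
leg end [551.9  58.5  38. ]
leg tip sc [549.1 164.8  38. ]
rear edge [[581.1 -21.9  42. ]
 [509.2 -23.6  42. ]]
rear edge sc [[521.6 -37.   42. ]
 [598.1 -28.8  42. ]]
bank [[ 534.1 -163.6   45. ]
 [ 559.2 -292.6   45. ]
 [ 462.3 -310.3   45. ]
 [ 438.2 -180.5   45. ]]
c [ 498.5 -236.8   45. ]
plug [ 526.5 -215.2   69.4]
holder [[ 556.3 -369.2   50. ]
 [ 546.2 -424.8   50. ]
 [ 491.8 -417.4   50. ]
 [ 499.9 -361.5   50. ]]
c [ 523.6 -393.2   50. ]
sty top [ 525.1 -391.2  138.5]
```

{"name": "drive_tool", "arguments": {"plan": [{"dx": 0.03,"dy": -0.016,"dz": 0,"az": 0.04,"gripper": 0},{"dx": 0.06,"dy": -0.033,"dz": 0,"az": 0.08,"gripper": 0},{"dx": 0.095,"dy": -0.052,"dz": 0,"az": 0.12,"gripper": 0},{"dx": 0.13,"dy": -0.071,"dz": 0,"az": 0.16,"gripper": 0},{"dx": 0.165,"dy": -0.09,"dz": 0,"az": 0.2,"gripper": 0},{"dx": 0.2,"dy": -0.11,"dz": 0,"az": 0.24,"gripper": 0},{"dx": 0.235,"dy": -0.129,"dz": 0,"az": 0.28,"gripper": 0},{"dx": 0.27,"dy": -0.148,"dz": -0.02,"az": 0.32,"gripper": 0},{"dx": 0.3,"dy": -0.165,"dz": -0.04,"az": 0.36,"gripper": 0},{"dx": 0.325,"dy": -0.18,"dz": -0.06,"az": 0.39,"gripper": 0},{"dx": 0.346,"dy": -0.19,"dz": -0.085,"az": 0.39,"gripper": 0},{"dx": 0.346,"dy": -0.19,"dz": -0.106,"az": 0.39,"gripper": 0},{"dx": 0.346,"dy": -0.19,"dz": -0.106,"az": 0.39,"gripper": 0},{"dx": 0.346,"dy": -0.19,"dz": -0.106,"az": 0.39,"gripper": 0}]}}

```text
invalid input at $.plan[0]: expected keys ax, ay, az, dx, dy, dz, gripper
```

{"name": "drive_tool", "arguments": {"plan": [{"ax": 0,"ay": 0,"dx": 0.03,"dy": -0.016,"dz": 0,"az": 0.04,"gripper": 0},{"ax": 0,"ay": 0,"dx": 0.06,"dy": -0.033,"dz": 0,"az": 0.08,"gripper": 0},{"ax": 0,"ay": 0,"dx": 0.095,"dy": -0.052,"dz": 0,"az": 0.12,"gripper": 0},{"ax": 0,"ay": 0,"dx": 0.13,"dy": -0.071,"dz": 0,"az": 0.16,"gripper": 0},{"ax": 0,"ay": 0,"dx": 0.165,"dy": -0.09,"dz": 0,"az": 0.2,"gripper": 0},{"ax": 0,"ay": 0,"dx": 0.2,"dy": -0.11,"dz": 0,"az": 0.24,"gripper": 0},{"ax": 0,"ay": 0,"dx": 0.235,"dy": -0.129,"dz": 0,"az": 0.28,"gripper": 0},{"ax": 0,"ay": 0,"dx": 0.27,"dy": -0.148,"dz": -0.02,"az": 0.32,"gripper": 0},{"ax": 0,"ay": 0,"dx": 0.3,"dy": -0.165,"dz": -0.04,"az": 0.36,"gripper": 0},{"ax": 0,"ay": 0,"dx": 0.325,"dy": -0.18,"dz": -0.06,"az": 0.39,"gripper": 0},{"ax": 0,"ay": 0,"dx": 0.346,"dy": -0.19,"dz": -0.085,"az": 0.39,"gripper": 0},{"ax": 0,"ay": 0,"dx": 0.346,"dy": -0.19,"dz": -0.106,"az": 0.39,"gripper": 0},{"ax": 0,"ay": 0,"dx": 0.346,"dy": -0.19,"dz": -0.106,"az": 0.39,"gripper": 0},{"ax": 0,"ay": 0,"dx": 0.346,"dy": -0.19,"dz": -0.106,"az": 0.39,"gripper": 0}]}}

```text
time_s: 1.27
eef_pos: [543.0, 348.7, 123.6]
tool_rot: [-0.002, -0.018, 1.0, -0.001]
contact_force: [0.5, -0.4, 0.7]
width: 0.2
finger_force: 0.0
```

{"name": "drive_tool", "arguments": {"plan": [{"ax": 0,"ay": 0,"az": 0,"dx": 0,"dy": -0.015,"dz": 0,"gripper": 0},{"ax": 0,"ay": 0,"az": 0,"dx": 0,"dy": -0.03,"dz": 0,"gripper": 0},{"ax": 0,"ay": 0,"az": 0,"dx": 0,"dy": -0.04,"dz": 0,"gripper": 0},{"ax": 0,"ay": 0,"az": 0,"dx": 0,"dy": -0.05,"dz": 0,"gripper": 0},{"ax": 0,"ay": 0,"az": 0,"dx": 0,"dy": -0.06,"dz": 0,"gripper": 0},{"ax": 0,"ay": 0,"az": 0,"dx": 0,"dy": -0.07,"dz": 0,"gripper": 0},{"ax": 0,"ay": 0,"az": 0,"dx": 0,"dy": -0.08,"dz": 0,"gripper": 0},{"ax": 0,"ay": 0,"az": 0,"dx": 0,"dy": -0.09,"dz": 0,"gripper": 0},{"ax": 0,"ay": 0,"az": 0,"dx": 0,"dy": -0.1,"dz": 0,"gripper": 0},{"ax": 0,"ay": 0,"az": 0,"dx": 0,"dy": -0.11,"dz": 0,"gripper": 0},{"ax": 0,"ay": 0,"az": 0,"dx": 0,"dy": -0.12,"dz": 0,"gripper": 0},{"ax": 0,"ay": 0,"az": 0,"dx": 0,"dy": -0.12,"dz": 0.02,"gripper": 0},{"ax": 0,"ay": 0,"az": 0,"dx": 0,"dy": -0.12,"dz": 0.04,"gripper": 0},{"ax": 0,"ay": 0,"az": 0,"dx": 0,"dy": -0.15,"dz": 0.04,"gripper": 0},{"ax": 0,"ay": 0,"az": 0,"dx": 0,"dy": -0.19,"dz": 0.04,"gripper": 0},{"ax": 0,"ay": 0,"az": 0,"dx": 0,"dy": -0.23,"dz": 0.04,"gripper": 0},{"ax": 0,"ay": 0,"az": 0,"dx": 0,"dy": -0.27,"dz": 0.04,"gripper": 0},{"ax": 0,"ay": 0,"az": 0,"dx": 0,"dy": -0.31,"dz": 0.04,"gripper": 0},{"ax": 0,"ay": 0,"az": 0,"dx": 0,"dy": -0.35,"dz": 0.04,"gripper": 0},{"ax": 0,"ay": 0,"az": 0,"dx": 0,"dy": -0.38,"dz": 0.04,"gripper": 0}]}}

```text
time_s: 2.93
eef_pos: [544.1, -33.9, 165.4]
tool_rot: [0.0, -0.018, 1.0, -0.0]
contact_force: [0.1, 0.1, -0.3]
width: 0.2
finger_force: 0.0
```

```bash
python3 -c "
from h import *
a=snap('scene','s1.png')
b=snap('top','t1.png')
c=lambda i,x,y,w,h,W,H: cv2.resize(i[y:y+h,x:x+w],(W,H),interpolation=cv2.INTER_CUBIC)
cv2.imwrite('pics/c3.png',np.vstack([c(a['pixels'],320,140,120,120,360,360)] and [np.hstack([c(a['pixels'],320,140,120,120,400,400),c(b['pixels'],160,180,150,150,400,400)])]))
"
```

```text
(no output)
```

View pics/c3.png

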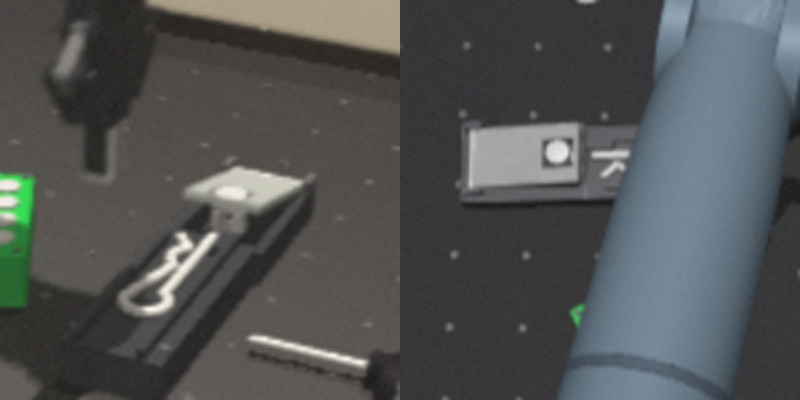

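Scene crop: the flap is down over the post but perhaps still settling at (245,185). The clip is unmoved. I position the fingers behind it and check the flap again.

{"name": "drive_tool", "arguments": {"plan": [{"ax": 0,"ay": 0,"az": 0,"dx": 0,"dy": 0.01,"dz": -0.03,"gripper": 0},{"ax": 0,"ay": 0,"az": 0,"dx": 0,"dy": 0.02,"dz": -0.06,"gripper": 0},{"ax": 0,"ay": 0,"az": 0,"dx": 0,"dy": 0.02,"dz": -0.085,"gripper": 0},{"ax": 0,"ay": 0,"az": 0,"dx": 0,"dy": 0.02,"dz": -0.1,"gripper": 0},{"ax": 0,"ay": 0,"az": 0,"dx": 0,"dy": 0.02,"dz": -0.11,"gripper": 0},{"ax": 0,"ay": 0,"az": 0,"dx": 0,"dy": 0.02,"dz": -0.118,"gripper": 0},{"ax": 0,"ay": 0,"az": 0,"dx": 0,"dy": 0.02,"dz": -0.122,"gripper": 0},{"ax": 0,"ay": 0,"az": 0,"dx": 0,"dy": 0.02,"dz": -0.126,"gripper": 0},{"ax": 0,"ay": 0,"az": 0,"dx": 0,"dy": 0.02,"dz": -0.126,"gripper": 0},{"ax": 0,"ay": 0,"az": 0,"dx": 0,"dy": 0.02,"dz": -0.126,"gripper": 0}]}}

```text
time_s: 3.87
eef_pos: [545.3, -10.5, 40.0]
tool_rot: [0.001, -0.019, 1.0, -0.0]
contact_force: [-0.1, -0.4, 1.3]
width: 0.1
finger_force: 0.0
```

```bash
python3 -c "
from h import *
a=snap('scene','s2.png')
c=lambda i,x,y,w,h,W,H: cv2.resize(i[y:y+h,x:x+w],(W,H),interpolation=cv2.INTER_CUBIC)
cv2.imwrite('pics/c4.png',c(a['pixels'],320,140,120,120,600,600))
"
```

```text
(no output)
```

View pics/c4.png

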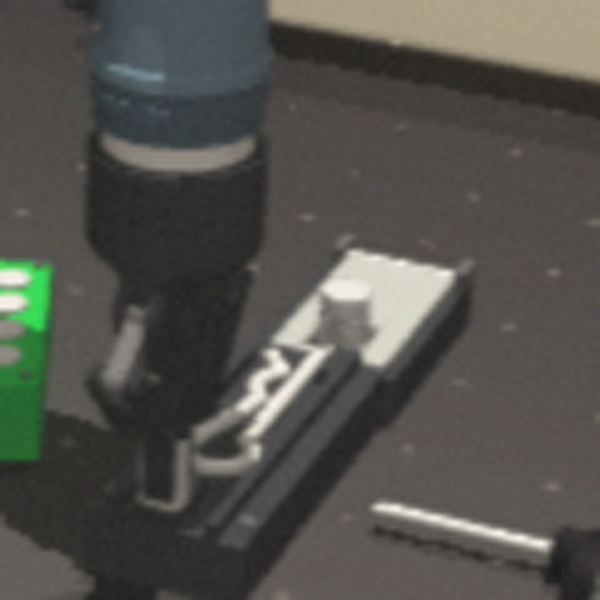

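Flap is flat (crop 350,300). The fingertip is at (168,492) and the loop back near (225,468), so I check the lateral offset.

```bash
python3 -c "
from h import *
a=load('s2.png')
p=lambda q:((proj(a,q)-[320,140])*5).round()
print(p((545.3,-10.5,40)),p((545.3,4,40)),p((534,-25,40)),p((556,-25,40)),p((534,4,40)),p((556,4,40)))
print('post',p((548,188,60)))
S=lambda x,y:(320+x/5,140+y/5)
for n,q in dict(loopL=(195,455),loopR=(262,455),loopback=(222,470),wallR=(208,528),wallR2=(375,375),tip=(322,350)).items(): print(n,onz(a,*S(*q),38).round(1))
"
```

```text
[164. 502.] [178. 487.] [127. 510.] [171. 523.] [156. 481.] [200. 493.]
post [344. 289.]
loopL [538.1  36.9  38. ]
loopR [565.4  51.9  38. ]
loopback [554.9  30.6  38. ]
wallR [570.7 -18.   38. ]
wallR2 [582.1 149.5  38. ]
tip [549.1 161.1  38. ]
```

{"name": "drive_tool", "arguments": {"plan": [{"ax": 0,"ay": 0,"az": 0,"dx": 0.002,"dy": 0.003,"dz": -0.002,"gripper": 0},{"ax": 0,"ay": 0,"az": 0,"dx": 0.002,"dy": 0.008,"dz": -0.002,"gripper": 0},{"ax": 0,"ay": 0,"az": 0,"dx": 0.002,"dy": 0.013,"dz": -0.002,"gripper": 0},{"ax": 0,"ay": 0,"az": 0,"dx": 0.002,"dy": 0.018,"dz": -0.002,"gripper": 0},{"ax": 0,"ay": 0,"az": 0,"dx": 0.001,"dy": 0.023,"dz": -0.002,"gripper": 0},{"ax": 0,"ay": 0,"az": 0,"dx": 0.001,"dy": 0.028,"dz": -0.002,"gripper": 0},{"ax": 0,"ay": 0,"az": 0,"dx": 0.001,"dy": 0.033,"dz": -0.002,"gripper": 0},{"ax": 0,"ay": 0,"az": 0,"dx": 0.001,"dy": 0.038,"dz": -0.002,"gripper": 0},{"ax": 0,"ay": 0,"az": 0,"dx": 0.001,"dy": 0.043,"dz": -0.002,"gripper": 0},{"ax": 0,"ay": 0,"az": 0,"dx": 0.0,"dy": 0.048,"dz": -0.002,"gripper": 0},{"ax": 0,"ay": 0,"az": 0,"dx": 0.0,"dy": 0.053,"dz": -0.002,"gripper": 0},{"ax": 0,"ay": 0,"az": 0,"dx": 0.0,"dy": 0.058,"dz": -0.002,"gripper": 0}]}}

```text
time_s: 4.92
eef_pos: [544.6, 48.0, 37.3]
tool_rot: [-0.0, -0.019, 1.0, -0.0]
contact_force: [-0.3, -0.9, 0.2]
width: 0.1
finger_force: 0.4
```

{"name": "drive_tool", "arguments": {"plan": [{"ax": 0,"ay": 0,"az": 0,"dx": 0,"dy": 0.004,"dz": 0,"gripper": 0},{"ax": 0,"ay": 0,"az": 0,"dx": 0,"dy": 0.008,"dz": 0,"gripper": 0},{"ax": 0,"ay": 0,"az": 0,"dx": 0,"dy": 0.012,"dz": 0,"gripper": 0},{"ax": 0,"ay": 0,"az": 0,"dx": -0.001,"dy": 0.016,"dz": 0,"gripper": 0},{"ax": 0,"ay": 0,"az": 0,"dx": -0.001,"dy": 0.02,"dz": 0,"gripper": 0},{"ax": 0,"ay": 0,"az": 0,"dx": -0.001,"dy": 0.024,"dz": 0,"gripper": 0},{"ax": 0,"ay": 0,"az": 0,"dx": -0.001,"dy": 0.027,"dz": 0,"gripper": 0},{"ax": 0,"ay": 0,"az": 0,"dx": -0.001,"dy": 0.029,"dz": 0,"gripper": 0}]}}

```text
time_s: 5.58
eef_pos: [544.1, 71.2, 37.5]
tool_rot: [0.0, -0.017, 1.0, -0.007]
contact_force: [0.5, -19.0, -0.4]
width: 0.1
finger_force: 9.9
```

```bash
python3 -c "
from h import *
a=snap('scene','s3.png')
c=lambda i,x,y,w,h,W,H: cv2.resize(i[y:y+h,x:x+w],(W,H),interpolation=cv2.INTER_CUBIC)
cv2.imwrite('pics/c5.png',c(a['pixels'],340,150,100,100,600,600))
p=lambda q:((proj(a,q)-[340,150])*6).round()
print(p((548,188,60)),p((549,98,38)),p((547,230,38)))
"
```

```text
[293. 287.] [204. 425.] [324. 293.]
```

View pics/c5.png

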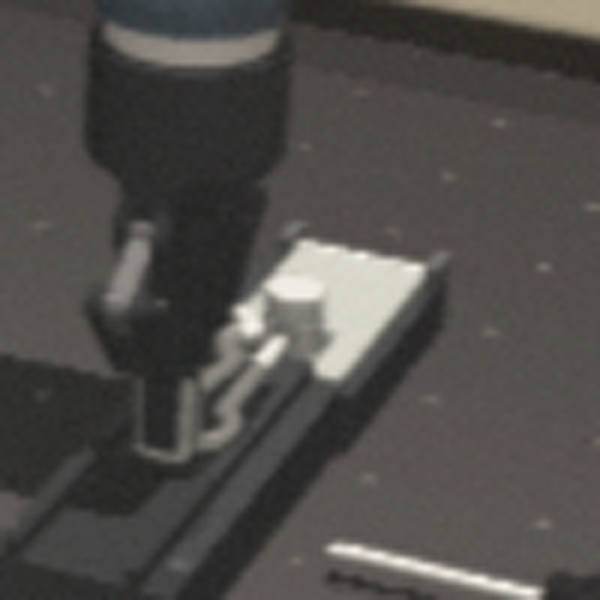

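Crop: the fingertips are at (165,455), the loop neck near (228,405), and the straight leg enters the post at (285,340). I measure how far the clip has travelled.

```bash
python3 -c "
from h import *
a=load('s2.png');b=load('s3.png')
for n,s,q in(('neck0',a,(320+252/5,140+436/5)),('neck1',b,(340+228/6,150+408/6)),('legenter',b,(340+283/6,150+345/6)),('bump?',b,(340+243/6,150+325/6)),('loopright0',a,(320+262/5,140+455/5)),('loopright1',b,(340+240/6,150+428/6))):print(n,onz(s,*q,38).round(1))
print(r.grasp_offset,status.sense()['contact_force'],status.sense()['ft_torque'],status.sense()['eef_pos'])
c=lambda i,x,y,w,h,W,H: cv2.resize(i[y:y+h,x:x+w],(W,H),interpolation=cv2.INTER_CUBIC)
im=c(b['pixels'],360,185,40,40,400,400);im=cv2.convertScaleAbs(im,alpha=1.0)
im2=c(a['pixels'],360,185,40,60,400,600)[:400]
im3=c(a['pixels'],352,205,40,40,400,400)
cv2.imwrite('pics/c6.png',np.hstack([im,im3]))
"
```

```text
neck0 [554.   65.8  38. ]
neck1 [551.7 115.4  38. ]
legenter [549.9 176.8  38. ]
bump? [527.9 185.5  38. ]
loopright0 [565.4  51.9  38. ]
loopright1 [562.5 102.6  38. ]
18.700000000000003 [  0.31184332 -16.75418914  -0.58584577] [-3.42323845 -0.14401189 -0.0037309 ] [544.17345763  71.16422846  37.44441591]
```

View pics/c6.png

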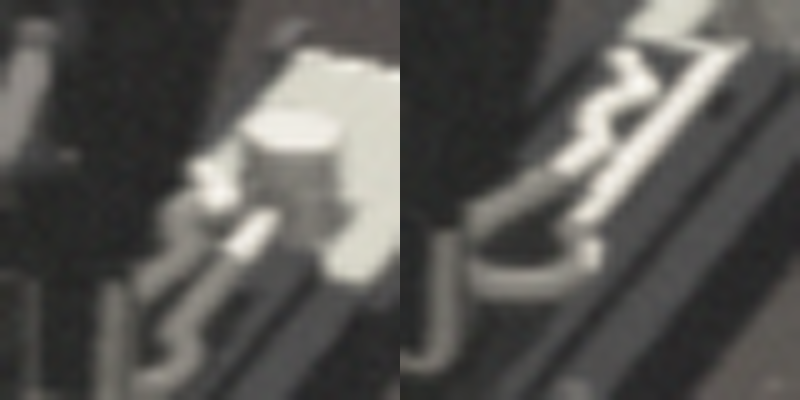

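{"name": "drive_tool", "arguments": {"plan": [{"ax": 0,"ay": 0,"az": 0,"dx": 0,"dy": 0.001,"dz": 0,"gripper": 0},{"ax": 0,"ay": 0,"az": 0,"dx": 0,"dy": 0.002,"dz": 0,"gripper": 0},{"ax": 0,"ay": 0,"az": 0,"dx": 0,"dy": 0.003,"dz": 0,"gripper": 0},{"ax": 0,"ay": 0,"az": 0,"dx": 0,"dy": 0.004,"dz": 0,"gripper": 0}]}}

```text
time_s: 5.97
eef_pos: [543.6, 80.6, 37.3]
tool_rot: [-0.0, -0.019, 1.0, -0.0]
contact_force: [-0.4, -3.4, 0.2]
width: -0.1
finger_force: 1.7
```

{"name": "drive_tool", "arguments": {"plan": [{"ax": 0,"ay": 0,"az": 0,"dx": 0,"dy": 0.0015,"dz": 0,"gripper": 0},{"ax": 0,"ay": 0,"az": 0,"dx": 0,"dy": 0.003,"dz": 0,"gripper": 0},{"ax": 0,"ay": 0,"az": 0,"dx": 0,"dy": 0.0045,"dz": 0,"gripper": 0},{"ax": 0,"ay": 0,"az": 0,"dx": 0,"dy": 0.006,"dz": 0,"gripper": 0},{"ax": 0,"ay": 0,"az": 0,"dx": 0,"dy": 0.0075,"dz": 0,"gripper": 0},{"ax": 0,"ay": 0,"az": 0,"dx": 0,"dy": 0.0075,"dz": 0,"gripper": 0}]}}

```text
time_s: 6.47
eef_pos: [543.6, 89.1, 37.3]
tool_rot: [-0.0, -0.019, 1.0, 0.001]
contact_force: [-0.2, 0.7, -0.6]
width: -0.5
finger_force: 0.0
```

```bash
python3 -c "
from h import *
b=snap('scene','s4.png')
c=lambda i,x,y,w,h,W,H: cv2.resize(i[y:y+h,x:x+w],(W,H),interpolation=cv2.INTER_CUBIC)
cv2.imwrite('pics/c7.png',c(b['pixels'],355,180,60,60,600,600))
p=lambda q:((proj(b,q)-[355,180])*10).round()
print(p((548,188,60)),p((548,188,34)),p((549,98,38)),p((547,230,38)),p((551.5,133,38)))
"
```

```text
[338. 178.] [331. 269.] [191. 408.] [391. 189.] [258. 349.]
```

View pics/c7.png

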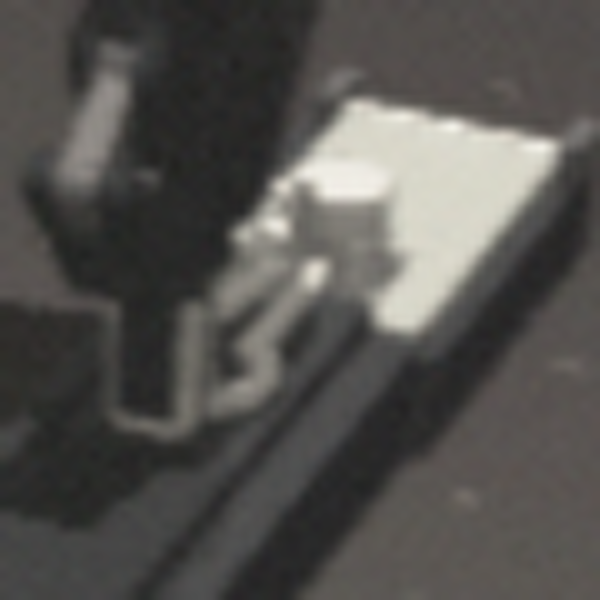

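Crop: the bent leg now lies beside the post at (265,225) and the force has gone, which points to a snap. I push gently on until it meets the stop.

{"name": "drive_tool", "arguments": {"plan": [{"ax": 0,"ay": 0,"az": 0,"dx": 0,"dy": 0.001,"dz": 0,"gripper": 0},{"ax": 0,"ay": 0,"az": 0,"dx": 0,"dy": 0.002,"dz": 0,"gripper": 0},{"ax": 0,"ay": 0,"az": 0,"dx": 0,"dy": 0.0025,"dz": 0,"gripper": 0},{"ax": 0,"ay": 0,"az": 0,"dx": 0,"dy": 0.0025,"dz": 0,"gripper": 0}]}}

```text
time_s: 6.85
eef_pos: [543.7, 90.8, 37.3]
tool_rot: [0.0, -0.019, 1.0, 0.0]
contact_force: [-0.9, -0.8, 0.2]
width: -0.1
finger_force: 0.2
```

```bash
python3 -c "
from h import *
b=snap('scene','s5.png');t=snap('top','t5.png')
a=load('s2.png');s3=load('s3.png');s4=load('s4.png')
tm=a['pixels'][218:236,362:382]
for n,s in(('s3',s3),('s4',s4),('s5',b)):
  print(n,[onz(s,*q,38).round(1) for q in ()])
# track the straight leg/loop shoulder corner: brightest profile
T=s3['pixels'][214:226,374:386]
for s in(s3,s4,b):
  m=cv2.matchTemplate(s['pixels'],T,cv2.TM_CCOEFF_NORMED)[200:225,365:395];v,_,l=0,0,0
  mi,ma,ml,xl=cv2.minMaxLoc(m);u=(xl[0]+365+4,xl[1]+200+4);print(round(ma,2),u,onz(s,*u,38).round(1))
"
```

```text
s3 []
s4 []
s5 []
1.0 (378, 218) [551.7 115.4  38. ]
0.93 (381, 214) [550.  137.7  38. ]
0.95 (381, 214) [550.  137.7  38. ]
```

{"name": "drive_tool", "arguments": {"plan": [{"ax": 0,"ay": 0,"az": 0,"dx": 0,"dy": 0.001,"dz": 0,"gripper": 0},{"ax": 0,"ay": 0,"az": 0,"dx": 0,"dy": 0.002,"dz": 0,"gripper": 0},{"ax": 0,"ay": 0,"az": 0,"dx": 0,"dy": 0.002,"dz": 0,"gripper": 0}]}}

```text
time_s: 7.2
eef_pos: [543.7, 92.7, 37.3]
tool_rot: [0.0, -0.019, 1.0, 0.0]
contact_force: [0.6, -0.3, -0.5]
width: 0.1
finger_force: 0.4
```

{"name": "drive_tool", "arguments": {"plan": [{"ax": 0,"ay": 0,"az": 0,"dx": 0,"dy": 0.001,"dz": 0,"gripper": 0},{"ax": 0,"ay": 0,"az": 0,"dx": 0,"dy": 0.002,"dz": 0,"gripper": 0},{"ax": 0,"ay": 0,"az": 0,"dx": 0,"dy": 0.002,"dz": 0,"gripper": 0}]}}

```text
time_s: 7.45
eef_pos: [543.7, 94.0, 37.3]
tool_rot: [-0.0, -0.018, 1.0, -0.001]
contact_force: [-0.6, -4.0, 0.4]
width: -0.2
finger_force: 1.9
```

{"name": "drive_tool", "arguments": {"plan": [{"ax": 0,"ay": 0,"az": 0,"dx": 0,"dy": 0.001,"dz": 0,"gripper": 0},{"ax": 0,"ay": 0,"az": 0,"dx": 0,"dy": 0.002,"dz": 0,"gripper": 0},{"ax": 0,"ay": 0,"az": 0,"dx": 0,"dy": 0.003,"dz": 0,"gripper": 0},{"ax": 0,"ay": 0,"az": 0,"dx": 0,"dy": 0.003,"dz": 0,"gripper": 0}]}}

```text
time_s: 7.78
eef_pos: [543.6, 94.9, 37.3]
tool_rot: [-0.0, -0.018, 1.0, -0.003]
contact_force: [-0.2, -10.1, 0.5]
width: 0.0
finger_force: 5.0
```

{"name": "drive_tool", "arguments": {"plan": [{"ax": 0,"ay": 0,"az": 0,"dx": 0,"dy": -0.008,"dz": 0,"gripper": 0},{"ax": 0,"ay": 0,"az": 0,"dx": 0,"dy": -0.02,"dz": 0,"gripper": 0},{"ax": 0,"ay": 0,"az": 0,"dx": 0,"dy": -0.03,"dz": 0.03,"gripper": 0.04},{"ax": 0,"ay": 0,"az": 0,"dx": 0,"dy": -0.04,"dz": 0.065,"gripper": 0.05},{"ax": 0,"ay": 0,"az": 0,"dx": 0,"dy": -0.06,"dz": 0.1,"gripper": 0.05},{"ax": 0,"ay": 0,"az": 0,"dx": 0,"dy": -0.09,"dz": 0.125,"gripper": 0.05},{"ax": 0,"ay": 0,"az": 0,"dx": -0.003,"dy": -0.125,"dz": 0.14,"gripper": 0.05},{"ax": 0,"ay": 0,"az": 0,"dx": -0.005,"dy": -0.165,"dz": 0.15,"gripper": 0.05},{"ax": 0,"ay": 0,"az": 0,"dx": -0.008,"dy": -0.205,"dz": 0.15,"gripper": 0.05},{"ax": 0,"ay": 0,"az": 0,"dx": -0.01,"dy": -0.245,"dz": 0.15,"gripper": 0.05},{"ax": 0,"ay": 0,"az": 0,"dx": -0.012,"dy": -0.285,"dz": 0.15,"gripper": 0.05},{"ax": 0,"ay": 0,"az": 0,"dx": -0.014,"dy": -0.325,"dz": 0.15,"gripper": 0.05},{"ax": 0,"ay": 0,"az": 0,"dx": -0.016,"dy": -0.365,"dz": 0.15,"gripper": 0.05},{"ax": 0,"ay": 0,"az": 0,"dx": -0.018,"dy": -0.405,"dz": 0.15,"gripper": 0.05},{"ax": 0,"ay": 0,"az": 0,"dx": -0.02,"dy": -0.43,"dz": 0.15,"gripper": 0.05}]}}

```text
time_s: 9.03
eef_pos: [523.0, -336.5, 187.1]
tool_rot: [0.001, -0.017, 1.0, -0.0]
contact_force: [0.6, -0.8, 0.0]
width: 49.9
finger_force: 0.0
```

```bash
python3 -c "
from h import *
b=snap('scene','s6.png');t=snap('top','t6.png');t0=load('t0.png')
c=lambda i,x,y,w,h,W,H: cv2.resize(i[y:y+h,x:x+w],(W,H),interpolation=cv2.INTER_CUBIC)
cv2.imwrite('pics/c8.png',np.vstack([c(t['pixels'],160,210,150,56,800,300),np.hstack([c(b['pixels'],355,175,80,60,400,300),c(t0['pixels'],340,225,130,98,400,300)])]))
for s in(t0,t):
  g=cv2.cvtColor(s['pixels'],cv2.COLOR_BGR2GRAY)[228:252,240:300];ys,xs=np.where(g>150);print(xs.max()+240,ys[xs>xs.max()-2].mean()+228, onz(s,xs.max()+240.5,ys[xs>xs.max()-2].mean()+228,38).round(1))
"
```

```text
278 239.0 [547.3  29.2  38. ]
251 240.0 [543.4 102.8  38. ]
```

View pics/c8.png

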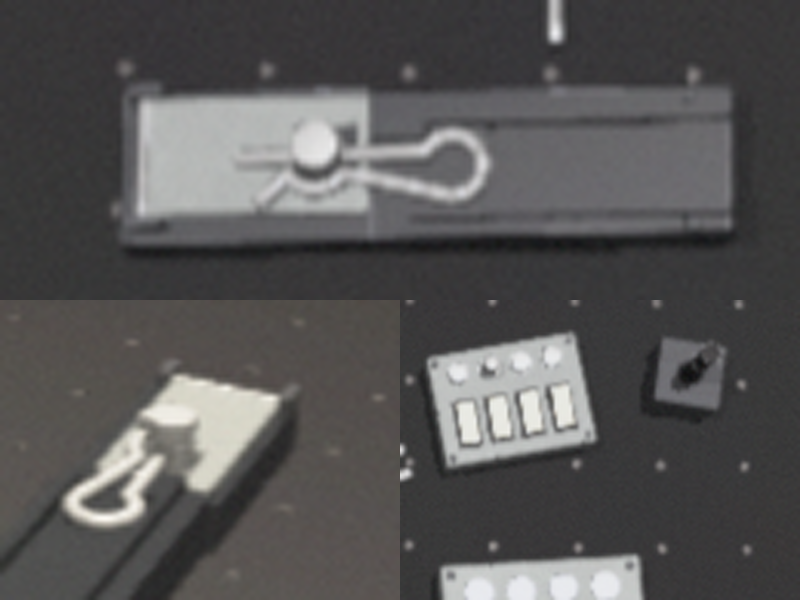

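Clip home confirmed in the crop: the bent-leg valley is round the post at (315,180), the leg is through to (235,158), and the flap is flat. In the top view the back moved from y=29 to 103. The tall plug is again on the second socket from the left (488,368). Next I refine the stylus and rocker positions numerically.

```bash
python3 -c "
from h import *
t=load('t0.png');a=load('s0.png')
def blobs(s,x0,y0,x1,y1,z,lo=200,mn=8):
  im=s['pixels'][y0:y1,x0:x1].min(2);n,l,st,ce=cv2.connectedComponentsWithStats((im>lo).astype(np.uint8))
  for k in range(1,n):
    if st[k,4]>=mn: print(st[k,4],(ce[k]+[x0,y0]).round(1),onz(s,*(ce[k]+[x0,y0]),z).round(1))
print('top rockers');blobs(t,350,250,400,276,55,215)
print('scene rockers');blobs(a,255,262,298,302,55,215)
c=np.array([498.5,-236.8]);th=.183;R=np.array([[np.cos(th),-np.sin(th)],[np.sin(th),np.cos(th)]])
for y in(42,14,-14,-42):print(c+R@[-15,y],c+R@[-2,y])
im=a['pixels'].max(2)[300:375,215:275]
print('holder scene proj',[proj(a,p).round(1).tolist() for p in((556.3,-369.2,50),(546.2,-424.8,50),(491.8,-417.4,50),(499.9,-361.5,50),(524,-392.5,140),(524,-392.5,50))])
g=a['pixels'].max(2)[290:345,225:255].astype(int)
for v in (296,300,325,330): 
  row=g[v-290];xs=np.where(row<35)[0]+225;print(v,xs.min() if len(xs) else None,xs.max() if len(xs) else None)
"
```

```text
top rockers
52 [392.8 258.9] [ 493.9 -279.7   55. ]
53 [382.5 260.7] [ 488.8 -252.4   55. ]
55 [372.4 262.7] [ 482.7 -225.3   55. ]
53 [361.9 264.4] [ 477.8 -197.3   55. ]
scene rockers
67 [281.1 267.8] [ 475.9 -196.7   55. ]
68 [275.4 275.7] [ 481.  -224.8   55. ]
72 [269.7 283.8] [ 486.3 -252.4   55. ]
20 [292.3 290.4] [ 535.2 -249.1   55. ]
71 [264.5 292.4] [ 492.9 -279.4   55. ]
24 [286.8 299. ] [ 540.1 -276.    55. ]
[ 476.10729497 -198.23101296] [ 488.89022328 -195.86526913]
[ 481.20274321 -225.76347393] [ 493.98567152 -223.3977301 ]
[ 486.29819146 -253.2959349 ] [ 499.08111977 -250.93019108]
[ 491.3936397  -280.82839588] [ 504.17656801 -278.46265205]
holder scene proj [[265.3, 334.3], [240.4, 352.8], [216.8, 338.9], [241.0, 321.0], [236.5, 293.5], [241.4, 336.3]]
296 None None
300 None None
325 None None
330 243 243
```

{"name": "drive_tool", "arguments": {"plan": [{"ax": 0,"ay": 0,"az": 0,"dx": 0.001,"dy": -0.02,"dz": 0,"gripper": 0.06},{"ax": 0,"ay": 0,"az": 0,"dx": 0.001,"dy": -0.045,"dz": 0,"gripper": 0.06},{"ax": 0,"ay": 0,"az": 0,"dx": 0.001,"dy": -0.056,"dz": 0,"gripper": 0.06},{"ax": 0,"ay": 0,"az": 0,"dx": 0.001,"dy": -0.056,"dz": 0,"gripper": 0.06},{"ax": 0,"ay": 0,"az": 0,"dx": 0.001,"dy": -0.056,"dz": -0.025,"gripper": 0.06},{"ax": 0,"ay": 0,"az": 0,"dx": 0.001,"dy": -0.056,"dz": -0.05,"gripper": 0.06},{"ax": 0,"ay": 0,"az": 0,"dx": 0.001,"dy": -0.056,"dz": -0.075,"gripper": 0.06},{"ax": 0,"ay": 0,"az": 0,"dx": 0.001,"dy": -0.056,"dz": -0.095,"gripper": 0.06},{"ax": 0,"ay": 0,"az": 0,"dx": 0.001,"dy": -0.056,"dz": -0.101,"gripper": 0.06},{"ax": 0,"ay": 0,"az": 0,"dx": 0.001,"dy": -0.056,"dz": -0.101,"gripper": 0.06}]}}

```text
time_s: 9.97
eef_pos: [523.5, -385.6, 84.3]
tool_rot: [-0.002, -0.019, 1.0, 0.002]
contact_force: [-0.8, 0.0, 0.9]
width: 60.1
finger_force: 0.0
```

{"name": "drive_tool", "arguments": {"plan": [{"ax": 0,"ay": 0,"az": 0,"dx": 0,"dy": 0,"dz": 0,"gripper": 0.03},{"ax": 0,"ay": 0,"az": 0,"dx": 0,"dy": 0,"dz": 0,"gripper": 0.02},{"ax": 0,"ay": 0,"az": 0,"dx": 0,"dy": 0,"dz": 0,"gripper": 0.01},{"ax": 0,"ay": 0,"az": 0,"dx": 0,"dy": 0,"dz": 0,"gripper": 0.0},{"ax": 0,"ay": 0,"az": 0,"dx": 0,"dy": 0,"dz": 0,"gripper": 0.0},{"ax": 0,"ay": 0,"az": 0,"dx": 0,"dy": 0,"dz": 0,"gripper": 0.0},{"ax": 0,"ay": 0,"az": 0,"dx": 0,"dy": 0,"dz": 0,"gripper": 0.0}], "force": 50}}

```text
time_s: 10.55
eef_pos: [525.9, -390.4, 88.3]
tool_rot: [0.001, -0.018, 1.0, -0.002]
contact_force: [0.2, -3.3, 5.6]
width: 15.1
finger_force: 49.1
```

```bash
python3 -c "
from h import *
print(status.sense())"
```

```text
{'time_s': 10.55, 'joint_positions': array([-0.73488147,  0.6033763 ,  0.06940683,  1.03202857, -0.00112057,
       -0.77155116]), 'joint_velocities': array([ 9.72429478e-04, -1.76650996e-03, -7.67442377e-04,  5.35854054e-04,
        3.17389619e-05,  8.28064109e-04]), 'joint_efforts': array([ 1.90655217e+00, -5.09623289e+01,  2.18307352e+01,  1.23037487e+00,
        9.80804488e-01,  3.89677734e-03]), 'eef_pos': array([ 525.85043614, -390.38478953,   88.26007015]), 'tool_rot': array([ 0.00136693, -0.01833242,  0.99982891, -0.00204971]), 'contact_force': array([ 0.21279396, -3.27672789,  5.57911889]), 'ft_torque': array([-0.95825658,  0.01885674, -0.05287133]), 'finger_force': 49.120912939506525, 'width': 15.081648257706497}
```

{"name": "drive_tool", "arguments": {"plan": [{"ax": 0,"ay": 0,"az": 0,"dx": 0,"dy": 0,"dz": 0.005,"gripper": 0.0},{"ax": 0,"ay": 0,"az": 0,"dx": 0,"dy": 0,"dz": 0.015,"gripper": 0.0},{"ax": 0,"ay": 0,"az": 0,"dx": 0,"dy": 0,"dz": 0.03,"gripper": 0.0},{"ax": 0,"ay": 0,"az": 0,"dx": 0,"dy": 0,"dz": 0.05,"gripper": 0.0},{"ax": 0,"ay": 0,"az": 0,"dx": 0,"dy": 0,"dz": 0.07,"gripper": 0.0},{"ax": 0,"ay": 0,"az": 0,"dx": 0,"dy": 0,"dz": 0.085,"gripper": 0.0},{"ax": 0,"ay": 0,"az": 0,"dx": 0,"dy": 0,"dz": 0.09,"gripper": 0.0},{"ax": 0,"ay": 0,"az": 0,"dx": 0,"dy": 0,"dz": 0.09,"gripper": 0.0},{"ax": 0,"ay": 0,"az": 0,"dx": 0,"dy": 0,"dz": 0.09,"gripper": 0.0}]}}

```text
time_s: 11.3
eef_pos: [524.4, -387.7, 175.3]
tool_rot: [-0.0, -0.019, 1.0, 0.001]
contact_force: [-0.4, 0.4, -1.5]
width: 14.8
finger_force: 48.6
```

{"name": "drive_tool", "arguments": {"plan": [{"ax": 0,"ay": 0,"az": 0,"dx": -0.003,"dy": 0.015,"dz": 0,"gripper": 0.0},{"ax": 0,"ay": 0,"az": 0,"dx": -0.009,"dy": 0.045,"dz": 0,"gripper": 0.0},{"ax": 0,"ay": 0,"az": 0,"dx": -0.015,"dy": 0.08,"dz": 0,"gripper": 0.0},{"ax": 0,"ay": 0,"az": 0,"dx": -0.021,"dy": 0.115,"dz": 0,"gripper": 0.0},{"ax": 0,"ay": 0,"az": 0,"dx": -0.027,"dy": 0.145,"dz": 0,"gripper": 0.0},{"ax": 0,"ay": 0,"az": 0,"dx": -0.03,"dy": 0.16,"dz": 0,"gripper": 0.0},{"ax": 0,"ay": 0,"az": 0,"dx": -0.03,"dy": 0.165,"dz": -0.01,"gripper": 0.0},{"ax": 0,"ay": 0,"az": 0,"dx": -0.03,"dy": 0.165,"dz": -0.02,"gripper": 0.0},{"ax": 0,"ay": 0,"az": 0,"dx": -0.03,"dy": 0.165,"dz": -0.025,"gripper": 0.0},{"ax": 0,"ay": 0,"az": 0,"dx": -0.03,"dy": 0.165,"dz": -0.025,"gripper": 0.0},{"ax": 0,"ay": 0,"az": 0,"dx": -0.03,"dy": 0.165,"dz": -0.025,"gripper": 0.0}]}}

```text
time_s: 12.22
eef_pos: [494.1, -223.7, 150.2]
tool_rot: [-0.001, -0.018, 1.0, 0.001]
contact_force: [0.1, -0.1, -0.3]
width: 14.8
finger_force: 48.5
```

```bash
python3 -c "
from h import *
a=snap('scene','s7.png');b=load('s0.png');p=status.sense()['eef_pos'];print(p)
for d in (0,-40,-70,-78,-85): print(d,proj(a,p+[0,0,d]).round(1))
df=cv2.absdiff(a['pixels'],b['pixels']).max(2)
u=proj(a,p+[0,0,-78]).astype(int)
for v in range(u[1]-25,u[1]+20,2):
  xs=np.where(df[v,u[0]-20:u[0]+20]>30)[0]+u[0]-20;print(v,xs.tolist() if len(xs)<30 else (xs.min(),xs.max()))
"
```

```text
[ 494.51272723 -223.99459545  150.80988578]
0 [279.  235.2]
-40 [280.1 253.4]
-70 [280.8 266.5]
-78 [281.  269.9]
-85 [281.2 272.9]
244 [260, 261, 262, 263, 264, 265, 266, 267, 268, 269, 270, 271, 275, 276, 277, 278, 279, 280, 281, 282]
246 [260, 261, 262, 263, 264, 265, 266, 267, 268, 269, 270, 271, 272, 273, 274, 275, 276, 277, 278, 279, 280, 281, 282]
248 [260, 261, 262, 263, 264, 265, 266, 267, 268, 269, 270, 271, 272, 273, 274, 275, 276, 277, 278, 279, 280, 281, 282]
250 [260, 261, 262, 263, 264, 265, 266, 267, 268, 269, 270, 271, 272, 273, 274, 275, 276, 277, 278, 279, 280, 281, 282, 283]
252 [260, 261, 262, 263, 264, 265, 266, 267, 268, 269, 270, 271, 272, 273, 274, 275, 276, 277, 278, 279, 280, 281, 282, 283]
254 [260, 261, 262, 263, 264, 265, 266, 267, 268, 269, 270, 271, 272, 273, 274, 275, 276, 277, 278, 279, 280, 281, 282, 283]
256 [260, 261, 262, 263, 264, 265, 266, 267, 268, 269, 270, 271, 272, 273, 274, 275, 276, 277, 278, 279, 280, 281, 282, 283, 284, 285, 286, 287]
258 (np.int64(260), np.int64(292))
260 (np.int64(260), np.int64(295))
262 (np.int64(260), np.int64(295))
264 [260, 261, 262, 263, 264, 265, 266, 267, 268, 269, 270, 271, 272, 273, 274, 275, 276, 277, 278, 279, 280, 281, 282, 283, 290, 291, 292, 293, 294]
266 (np.int64(260), np.int64(296))
268 (np.int64(260), np.int64(299))
270 (np.int64(260), np.int64(299))
272 [260, 261, 262, 263, 264, 265, 266, 267, 268, 269, 270, 271, 292, 293, 294]
274 (np.int64(260), np.int64(294))
276 (np.int64(260), np.int64(294))
278 [264, 265, 266, 267, 268, 269, 270, 271, 272, 273, 274, 275, 276, 277, 285, 286, 287, 288, 289, 290, 291, 292]
280 []
282 [264, 265, 266, 267, 268, 269, 270, 271, 272, 273]
284 [261, 262, 263, 264, 265, 266, 267, 268, 269, 270, 271]
286 [260, 261, 262, 263, 264, 265, 266, 267, 268, 269]
288 []
```

{"name": "drive_tool", "arguments": {"plan": [{"ax": 0,"ay": 0,"az": 0,"dx": 0,"dy": 0,"dz": -0.004,"gripper": 0.0},{"ax": 0,"ay": 0,"az": 0,"dx": 0,"dy": 0,"dz": -0.008,"gripper": 0.0},{"ax": 0,"ay": 0,"az": 0,"dx": 0,"dy": 0,"dz": -0.011,"gripper": 0.0},{"ax": 0,"ay": 0,"az": 0,"dx": 0,"dy": 0,"dz": -0.013,"gripper": 0.0},{"ax": 0,"ay": 0,"az": 0,"dx": 0,"dy": 0,"dz": -0.0145,"gripper": 0.0},{"ax": 0,"ay": 0,"az": 0,"dx": 0,"dy": 0,"dz": -0.016,"gripper": 0.0},{"ax": 0,"ay": 0,"az": 0,"dx": 0,"dy": 0,"dz": -0.0175,"gripper": 0.0},{"ax": 0,"ay": 0,"az": 0,"dx": 0,"dy": 0,"dz": -0.0185,"gripper": 0.0}]}}

```text
time_s: 12.93
eef_pos: [495.6, -223.4, 133.4]
tool_rot: [0.001, -0.019, 1.0, -0.0]
contact_force: [2.3, 0.8, 4.2]
width: 15.1
finger_force: 48.7
```

{"name": "drive_tool", "arguments": {"plan": [{"ax": 0,"ay": 0,"az": 0,"dx": 0,"dy": 0,"dz": -0.0015,"gripper": 0.0},{"ax": 0,"ay": 0,"az": 0,"dx": 0,"dy": 0,"dz": -0.003,"gripper": 0.0},{"ax": 0,"ay": 0,"az": 0,"dx": 0,"dy": 0,"dz": -0.004,"gripper": 0.0},{"ax": 0,"ay": 0,"az": 0,"dx": 0,"dy": 0,"dz": -0.005,"gripper": 0.0}]}}

```text
time_s: 13.27
eef_pos: [496.7, -224.3, 130.7]
tool_rot: [0.002, -0.019, 1.0, -0.001]
contact_force: [-0.9, 3.0, 22.3]
width: 14.9
finger_force: 49.8
```

{"name": "drive_tool", "arguments": {"plan": [{"ax": 0,"ay": 0,"az": 0,"dx": 0,"dy": 0,"dz": 0.01,"gripper": 0.0},{"ax": 0,"ay": 0,"az": 0,"dx": 0,"dy": 0,"dz": 0.025,"gripper": 0.0},{"ax": 0,"ay": 0,"az": 0,"dx": 0,"dy": 0,"dz": 0.045,"gripper": 0.0},{"ax": 0,"ay": 0,"az": 0,"dx": 0.003,"dy": -0.015,"dz": 0.05,"gripper": 0.0},{"ax": 0,"ay": 0,"az": 0,"dx": 0.009,"dy": -0.045,"dz": 0.05,"gripper": 0.0},{"ax": 0,"ay": 0,"az": 0,"dx": 0.015,"dy": -0.08,"dz": 0.05,"gripper": 0.0},{"ax": 0,"ay": 0,"az": 0,"dx": 0.021,"dy": -0.115,"dz": 0.05,"gripper": 0.0},{"ax": 0,"ay": 0,"az": 0,"dx": 0.027,"dy": -0.145,"dz": 0.05,"gripper": 0.0},{"ax": 0,"ay": 0,"az": 0,"dx": 0.029,"dy": -0.16,"dz": 0.05,"gripper": 0.0},{"ax": 0,"ay": 0,"az": 0,"dx": 0.029,"dy": -0.168,"dz": 0.05,"gripper": 0.0},{"ax": 0,"ay": 0,"az": 0,"dx": 0.029,"dy": -0.168,"dz": 0.05,"gripper": 0.0},{"ax": 0,"ay": 0,"az": 0,"dx": 0.029,"dy": -0.168,"dz": 0.05,"gripper": 0.0}]}}

```text
time_s: 14.27
eef_pos: [522.9, -390.6, 177.1]
tool_rot: [-0.001, -0.018, 1.0, 0.001]
contact_force: [-0.2, 0.1, -0.5]
width: 14.9
finger_force: 48.9
```

```bash
python3 -c "
from h import *
a=snap('scene','s8.png');b=load('s0.png');t=snap('top','t8.png');t0=load('t0.png');p=status.sense()['eef_pos'];print(p)
def blobs(s,x0,y0,x1,y1,lo=200,mn=8):
  im=s['pixels'][y0:y1,x0:x1].min(2);n,l,st,ce=cv2.connectedComponentsWithStats((im>lo).astype(np.uint8))
  for k in range(1,n):
    if st[k,4]>=mn: print(st[k].tolist(),(ce[k]+[x0,y0]).round(1))
for s in(b,a):print('scene');blobs(s,255,262,298,302)
for s in(t0,t):print('top');blobs(s,350,250,400,276)
g=a['pixels'].max(2).astype(int)
for d in (-20,-50,-78,-84):print(d,proj(a,p+[0,0,d]).round(1))
u=proj(a,p+[0,0,-78]).astype(int)
for v in range(u[1]-32,u[1]+10,3):print(v,u[0]-14,g[v,u[0]-14:u[0]+15].tolist())
"
```

```text
[ 523.30776397 -389.84699542  177.69195506]
scene
[17, 0, 22, 9, 94] [282.2 266.8]
[40, 9, 3, 4, 10] [296.2 272.5]
[12, 12, 18, 5, 71] [275.2 275.8]
[6, 20, 19, 5, 78] [269.7 283.9]
[34, 26, 8, 5, 32] [292.5 289.9]
[0, 28, 20, 6, 83] [264.1 292.4]
[28, 35, 10, 5, 38] [287.4 298.9]
scene
[6, 0, 34, 25, 288] [276.2 274.9]
[40, 9, 3, 4, 10] [296.2 272.5]
[33, 26, 9, 5, 33] [292.4 289.9]
[10, 28, 10, 5, 40] [269.  291.8]
[27, 35, 11, 5, 40] [287.2 298.8]
top
[40, 3, 6, 13, 63] [392.5 259. ]
[29, 5, 7, 13, 65] [382.2 260.7]
[19, 7, 7, 12, 65] [372.  262.6]
[9, 9, 7, 12, 64] [361.7 264.6]
top
[40, 3, 5, 7, 26] [391.7 255.7]
[29, 5, 7, 13, 65] [382.2 260.7]
[19, 7, 7, 12, 57] [372.  262.4]
[9, 9, 7, 12, 64] [361.7 264.6]
-20 [236.1 283.5]
-50 [237.9 298.7]
-78 [239.4 312.2]
-84 [239.7 315.1]
280 225 [80, 68, 54, 52, 52, 43, 43, 43, 46, 45, 40, 39, 42, 41, 40, 47, 52, 55, 53, 53, 53, 55, 54, 57, 74, 100, 103, 100, 103]
283 225 [53, 52, 53, 53, 48, 43, 43, 38, 38, 42, 38, 38, 40, 43, 43, 44, 52, 51, 51, 50, 50, 51, 50, 58, 74, 97, 100, 101, 103]
286 225 [52, 51, 52, 48, 51, 49, 44, 40, 38, 39
[... 799 characters left out ...]
3, 39, 42, 60, 80, 98, 99, 100, 101, 102, 101, 106, 108, 108, 112]
307 225 [49, 50, 52, 50, 53, 50, 49, 51, 48, 50, 40, 38, 37, 35, 37, 37, 45, 54, 75, 95, 97, 100, 101, 101, 98, 98, 97, 98, 100]
310 225 [48, 49, 52, 50, 48, 51, 50, 52, 53, 48, 37, 38, 37, 40, 38, 36, 41, 48, 62, 85, 97, 97, 99, 99, 98, 100, 99, 101, 98]
313 225 [50, 49, 51, 48, 49, 51, 50, 47, 52, 50, 49, 43, 40, 34, 40, 48, 63, 73, 77, 87, 96, 97, 99, 100, 99, 98, 99, 99, 99]
316 225 [49, 47, 50, 49, 49, 48, 52, 48, 49, 48, 50, 51, 53, 49, 49, 52, 54, 50, 53, 72, 95, 99, 96, 99, 98, 97, 100, 98, 98]
319 225 [52, 49, 48, 53, 48, 49, 49, 51, 48, 49, 51, 51, 51, 47, 47, 51, 52, 47, 40, 53, 75, 92, 95, 96, 96, 98, 100, 98, 99]
```

```bash
python3 -c "
from h import *
a=load('s8.png');b=load('s0.png')
p=status.sense()['eef_pos']
def ctr(s,q):
  u=proj(s,q);v=int(round(u[1]));x0=int(u[0])-12
  row=cv2.GaussianBlur(s['pixels'].max(2)[v-1:v+2].astype(np.float32).mean(0)[None],(1,1),0)[0,x0:x0+25]
  return v,x0,row.round().astype(int).tolist(),u.round(1)
print('s0')
for z in (130,110,95,80,65):print(z,*ctr(b,np.array([524,-391.5,z])))
print('s8')
for z in (-30,-40,-50,-60,-70):print(z,*ctr(a,p+[0,0,z]))
print('rocker gray profile along each rocker, near..far (x -12..+12)')
c=np.array([498.5,-236.8]);th=.183;R=np.array([[np.cos(th),-np.sin(th)],[np.sin(th),np.cos(th)]])
for i,y in enumerate((42,14,-14,-42)):
  for s in(b,a):
    print(i+1,[int(s['pixels'][tuple(proj(s,[*(c+R@[-15+d,y]),z]).round().astype(int)[::-1])].min()) for d,z in((-14,52),(-10,54),(-6,55),(0,56),(6,58),(10,60),(14,62))],[int(s['pixels'][tuple(proj(s,[*(c+R@[-15+d,y]),z]).round().astype(int)[::-1])].min()) for d,z in((-16,62),(-12,62),(-8,60))])
"
```

```text
s0
130 298 225 [99, 99, 100, 100, 98, 99, 99, 90, 83, 85, 88, 89, 94, 99, 106, 78, 60, 74, 98, 114, 139, 158, 171, 178, 193] [237.4 298.2]
110 308 226 [100, 100, 101, 101, 99, 100, 99, 84, 48, 40, 41, 41, 43, 41, 43, 43, 44, 70, 102, 110, 111, 111, 110, 110, 112] [238.6 308. ]
95 315 227 [100, 100, 101, 99, 100, 100, 103, 106, 102, 96, 81, 80, 86, 89, 86, 94, 89, 89, 104, 107, 108, 108, 108, 107, 108] [239.4 315.2]
80 322 228 [100, 99, 99, 102, 99, 101, 92, 71, 41, 36, 39, 35, 37, 36, 36, 38, 48, 72, 85, 86, 88, 88, 88, 87, 88] [240.2 322.2]
65 329 229 [103, 105, 111, 112, 117, 116, 104, 68, 40, 36, 36, 37, 36, 35, 35, 36, 64, 99, 115, 117, 114, 115, 115, 115, 116] [241.  329.1]
s8
-30 289 224 [52, 50, 53, 53, 51, 51, 47, 42, 39, 39, 40, 39, 39, 39, 39, 38, 43, 47, 54, 55, 54, 54, 55, 54, 54] [236.7 288.6]
-40 294 225 [51, 52, 50, 50, 50, 51, 46, 36, 39, 39, 39, 41, 40, 39, 39, 39, 43, 52, 54, 54, 53, 54, 65, 86, 108] [237.3 293.7]
-50 299 225 [51, 50, 51, 52, 51, 52, 49, 42, 38, 37, 36, 40, 38, 39, 36, 37, 39, 46, 58, 76, 92, 92, 88, 97, 113] [237.9 298.7]
-60 304 226 [51, 50, 52, 51, 50, 52, 48, 41, 38, 38, 36, 39, 39, 36, 38, 41, 58, 80, 98, 101, 102, 103, 104, 104, 108] [238.4 303.6]
-70 308 226 [50, 50, 51, 51, 50, 49, 51, 50, 47, 41, 37, 37, 37, 37, 38, 44, 53, 71, 92, 98, 100, 101, 100, 99, 99] [239.  308.4]
rocker gray profile along each rocker, near..far (x -12..+12)
1 [235, 243, 243, 244, 244, 244, 244] [113, 124, 193]
1 [237, 245, 246, 246, 247, 246, 246] [116, 126, 198]
2 [242, 242, 241, 244, 244, 245, 238] [194, 186, 107]
2 [194, 250, 250, 250, 249, 234, 53] [192, 247, 250]
3 [239, 244, 243, 244, 244, 244, 238] [191, 189, 119]
3 [241, 246, 246, 246, 246, 246, 241] [194, 193, 120]
4 [226, 244, 243, 244, 245, 242, 245] [193, 191, 188]
4 [132, 151, 150, 153, 244, 243, 247] [114, 176, 147]
```

Rocker 2 is on and the others are unchanged. Now I reinsert the stylus slowly.

{"name": "drive_tool", "arguments": {"plan": [{"ax": 0,"ay": 0,"az": 0,"dx": 0.0015,"dy": -0.0005,"dz": -0.015,"gripper": 0.0},{"ax": 0,"ay": 0,"az": 0,"dx": 0.0015,"dy": -0.0005,"dz": -0.03,"gripper": 0.0},{"ax": 0,"ay": 0,"az": 0,"dx": 0.0015,"dy": -0.0005,"dz": -0.038,"gripper": 0.0},{"ax": 0,"ay": 0,"az": 0,"dx": 0.0015,"dy": -0.0005,"dz": -0.042,"gripper": 0.0},{"ax": 0,"ay": 0,"az": 0,"dx": 0.0015,"dy": -0.0005,"dz": -0.046,"gripper": 0.0},{"ax": 0,"ay": 0,"az": 0,"dx": 0.0015,"dy": -0.0005,"dz": -0.049,"gripper": 0.0},{"ax": 0,"ay": 0,"az": 0,"dx": 0.0015,"dy": -0.0005,"dz": -0.052,"gripper": 0.0},{"ax": 0,"ay": 0,"az": 0,"dx": 0.0015,"dy": -0.0005,"dz": -0.055,"gripper": 0.0},{"ax": 0,"ay": 0,"az": 0,"dx": 0.0015,"dy": -0.0005,"dz": -0.055,"gripper": 0.0}]}}

```text
time_s: 15.12
eef_pos: [525.1, -391.8, 122.5]
tool_rot: [-0.0, -0.019, 1.0, 0.0]
contact_force: [0.2, 1.1, -0.6]
width: 14.7
finger_force: 49.0
```

{"name": "drive_tool", "arguments": {"plan": [{"ax": 0,"ay": 0,"az": 0,"dx": 0,"dy": 0,"dz": -0.003,"gripper": 0.0},{"ax": 0,"ay": 0,"az": 0,"dx": 0,"dy": 0,"dz": -0.006,"gripper": 0.0},{"ax": 0,"ay": 0,"az": 0,"dx": 0,"dy": 0,"dz": -0.009,"gripper": 0.0},{"ax": 0,"ay": 0,"az": 0,"dx": 0,"dy": 0,"dz": -0.012,"gripper": 0.0},{"ax": 0,"ay": 0,"az": 0,"dx": 0,"dy": 0,"dz": -0.012,"gripper": 0.0}]}}

```text
time_s: 15.53
eef_pos: [524.8, -391.5, 109.9]
tool_rot: [-0.0, -0.019, 1.0, 0.001]
contact_force: [0.0, -0.1, -0.5]
width: 14.9
finger_force: 49.0
```

{"name": "drive_tool", "arguments": {"plan": [{"ax": 0,"ay": 0,"az": 0,"dx": 0,"dy": 0,"dz": -0.004,"gripper": 0.0},{"ax": 0,"ay": 0,"az": 0,"dx": 0,"dy": 0,"dz": -0.008,"gripper": 0.0},{"ax": 0,"ay": 0,"az": 0,"dx": 0,"dy": 0,"dz": -0.012,"gripper": 0.0},{"ax": 0,"ay": 0,"az": 0,"dx": 0,"dy": 0,"dz": -0.016,"gripper": 0.0},{"ax": 0,"ay": 0,"az": 0,"dx": 0,"dy": 0,"dz": -0.018,"gripper": 0.0},{"ax": 0,"ay": 0,"az": 0,"dx": 0,"dy": 0,"dz": -0.0195,"gripper": 0.0},{"ax": 0,"ay": 0,"az": 0,"dx": 0,"dy": 0,"dz": -0.0205,"gripper": 0.0},{"ax": 0,"ay": 0,"az": 0,"dx": 0,"dy": 0,"dz": -0.0205,"gripper": 0.0}]}}

```text
time_s: 16.2
eef_pos: [525.0, -391.8, 90.1]
tool_rot: [-0.0, -0.019, 1.0, 0.0]
contact_force: [-0.3, 0.0, -0.9]
width: 14.7
finger_force: 49.0
```

{"name": "drive_tool", "arguments": {"plan": [{"ax": 0,"ay": 0,"az": 0,"dx": 0,"dy": 0,"dz": -0.001,"gripper": 0.0},{"ax": 0,"ay": 0,"az": 0,"dx": 0,"dy": 0,"dz": -0.002,"gripper": 0.0},{"ax": 0,"ay": 0,"az": 0,"dx": 0,"dy": 0,"dz": -0.003,"gripper": 0.0},{"ax": 0,"ay": 0,"az": 0,"dx": 0,"dy": 0,"dz": -0.003,"gripper": 0.0}]}}

```text
time_s: 16.53
eef_pos: [525.4, -392.1, 88.1]
tool_rot: [0.0, -0.019, 1.0, -0.0]
contact_force: [-0.4, 0.2, 3.2]
width: 14.7
finger_force: 49.3
```

Floor contact at 88.1 mm, as at the grasp. I release to a modest opening and rise.

{"name": "drive_tool", "arguments": {"plan": [{"ax": 0,"ay": 0,"az": 0,"dx": 0,"dy": 0,"dz": 0,"gripper": 0.02},{"ax": 0,"ay": 0,"az": 0,"dx": 0,"dy": 0,"dz": 0,"gripper": 0.03},{"ax": 0,"ay": 0,"az": 0,"dx": 0,"dy": 0,"dz": 0,"gripper": 0.045},{"ax": 0,"ay": 0,"az": 0,"dx": 0,"dy": 0,"dz": 0,"gripper": 0.06},{"ax": 0,"ay": 0,"az": 0,"dx": 0,"dy": 0,"dz": 0,"gripper": 0.06},{"ax": 0,"ay": 0,"az": 0,"dx": 0,"dy": 0,"dz": 0.015,"gripper": 0.06},{"ax": 0,"ay": 0,"az": 0,"dx": 0,"dy": 0,"dz": 0.04,"gripper": 0.06},{"ax": 0,"ay": 0,"az": 0,"dx": 0,"dy": 0,"dz": 0.07,"gripper": 0.06},{"ax": 0,"ay": 0,"az": 0,"dx": 0,"dy": 0,"dz": 0.1,"gripper": 0.06},{"ax": 0,"ay": 0,"az": 0,"dx": 0,"dy": 0,"dz": 0.13,"gripper": 0.06},{"ax": 0,"ay": 0,"az": 0,"dx": -0.03,"dy": 0.01,"dz": 0.15,"gripper": 0.06},{"ax": 0,"ay": 0,"az": 0,"dx": -0.065,"dy": 0.01,"dz": 0.16,"gripper": 0.06},{"ax": 0,"ay": 0,"az": 0,"dx": -0.1,"dy": 0.01,"dz": 0.16,"gripper": 0.06},{"ax": 0,"ay": 0,"az": 0,"dx": -0.13,"dy": 0.01,"dz": 0.16,"gripper": 0.06},{"ax": 0,"ay": 0,"az": 0,"dx": -0.15,"dy": 0.01,"dz": 0.16,"gripper": 0.06},{"ax": 0,"ay": 0,"az": 0,"dx": -0.15,"dy": 0.01,"dz": 0.16,"gripper": 0.06}]}}

```text
time_s: 17.87
eef_pos: [371.8, -381.5, 247.9]
tool_rot: [-0.001, -0.017, 1.0, 0.0]
contact_force: [0.2, 0.2, -0.4]
width: 59.8
finger_force: 0.0
```

```bash
python3 -c "
from h import *
a=snap('scene','s9.png');b=load('s0.png');t=snap('top','t9.png');t6=load('t6.png')
for z in (130,110,80,65):
  u=proj(a,[524,-391.5,z]).round().astype(int)
  for s in(b,a):print(z,s['pixels'].max(2)[u[1],u[0]-12:u[0]+13].tolist())
d=cv2.absdiff(a['pixels'],b['pixels']).max(2)
# stylus top rows
for s in(b,a):print(s['pixels'].max(2)[286:300,238].tolist())
for n,(x0,y0,x1,y1) in dict(bank=(245,255,318,325),stylus=(220,285,268,372)).items():print(n,(d[y0:y1,x0:x1]>60).sum())
d2=cv2.absdiff(t['pixels'],t6['pixels']).max(2);print('port changed px since t6',(d2[220:262,180:300]>40).sum())
c=np.array([498.5,-236.8]);th=.183;R=np.array([[np.cos(th),-np.sin(th)],[np.sin(th),np.cos(th)]])
for i,y in enumerate((42,14,-14,-42)):
  for s in(b,a):
    print(i+1,[int(s['pixels'][tuple(proj(s,[*(c+R@[-15+d,y]),z]).round().astype(int)[::-1])].min()) for d,z in((-14,52),(-6,55),(6,58),(14,62),(-12,62))])
"
```

```text
130 [100, 99, 99, 99, 100, 100, 95, 84, 89, 103, 112, 111, 113, 113, 114, 76, 54, 70, 97, 109, 147, 178, 185, 191, 202]
130 [102, 103, 102, 101, 102, 101, 104, 91, 74, 72, 81, 88, 86, 86, 78, 57, 52, 59, 86, 112, 152, 187, 192, 199, 212]
110 [98, 99, 100, 98, 100, 100, 84, 45, 40, 42, 39, 39, 41, 42, 44, 45, 71, 102, 110, 110, 111, 108, 110, 114, 112]
110 [103, 105, 102, 105, 105, 102, 92, 64, 44, 38, 44, 46, 42, 42, 40, 43, 60, 91, 114, 115, 116, 117, 117, 115, 115]
80 [99, 100, 98, 105, 98, 102, 93, 69, 40, 35, 38, 35, 38, 37, 36, 38, 51, 70, 83, 85, 90, 89, 85, 88, 88]
80 [102, 103, 106, 104, 104, 104, 105, 90, 51, 35, 38, 36, 38, 40, 40, 38, 41, 65, 87, 90, 92, 91, 90, 91, 92]
65 [100, 104, 112, 116, 117, 115, 101, 64, 40, 36, 33, 36, 36, 33, 37, 38, 64, 102, 114, 117, 113, 116, 114, 115, 119]
65 [107, 108, 113, 119, 121, 122, 121, 100, 49, 37, 39, 40, 38, 36, 40, 38, 48, 90, 120, 120, 118, 120, 123, 123, 122]
[99, 101, 100, 98, 98, 72, 60, 54, 54, 54, 70, 122, 113, 62]
[102, 99, 101, 100, 86, 64, 56, 56, 57, 60, 95, 119, 86, 53]
bank 94
stylus 0
port changed px since t6 0
1 [235, 243, 244, 244, 124]
1 [240, 247, 248, 247, 130]
2 [242, 241, 244, 238, 186]
2 [198, 251, 251, 56, 249]
3 [239, 243, 244, 238, 189]
3 [244, 247, 248, 242, 197]
4 [226, 243, 245, 245, 191]
4 [232, 247, 248, 248, 200]
```

Everything matches: the stylus is back in place, only rocker 2 has flipped, and the port is unchanged.

```bash
python3 -c "
from h import *
print(close_job())"
```

```text
the job is handed in; nothing more can be done
None
```

The job is handed in, with no verdict returned; the last camera checks showed the flap shut, the R-clip snapped home, only rocker 2 (the one with the tall plug) on, and the stylus back down in its holder, at about 18 s of the 64 s allowed.

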